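# Clamp the toy bus through the guard window

### The job

With the fingertips, push the toy bus forward along its channel until it rests against the blue stop; then reach down through the window of the yellow guard and press the red lever pad all the way down, so that the foot clamps the bus, and finish while holding it down. Do not touch the guard or the clamp arm and foot, do not lift the bus, and leave everything else on the bench where it is.

Things in the scene. Friction and masses are not known exactly. Their poses are not given: they have to be found in the camera images.
- tester: the bench clamp tester, bolted down, aluminium. Origin on the bench surface (z = 0); x points along the push direction towards the stop, y to the left of that, z up. Toy channel on its left (centre line y = +65 mm), guard box with the lever on its right (centre line y = -65 mm). Nothing on it is higher than 135 mm
- stop (a point): centre of the face of the blue stop block that closes the channel's far end (tester x = +36, y = +65, z = 23 mm; block top 40 mm up). Channel floor 6 mm above the bench, from tester x = -200 mm to the stop; steel guide rails either side, 52 mm apart, 8 mm wide, tops 20 mm above the bench
- guard: the guard: box of clear panels under a yellow top frame, closed all round but for a window in its top. Origin: centre of the window at the frame's top face, 135 mm above the bench (tester x = 0, y = -65 mm); axes as the tester's. Opening 76 mm along x by 90 mm along y; frame 5 mm thick. The guard runs from x = -54 to +130 mm, y = -62 to +62 mm about this origin
- pad: the lever's red pad, 40 mm along x by 50 mm along y, 8 mm thick, under the window's centre. Origin: centre of its top face, 12 mm below the frame's top face when up, about 25 mm lower when fully down. Level when up; fully down, its edge towards -x (the robot's side) is 14 degrees lower
- lever (a joint): the lever's hinge angle, rad: 0 up (it springs back there when let go), 0.24 fully down on its stop. The hinge lies along the tester's y, at tester x = +105 mm, z = 108 mm. Pressing at the pad takes about 3 N to start and about 10 N at the bottom with the bus under the foot
- presser: the grey clamp arm, 20 mm wide, fixed to the lever's shaft, over the channel (tester y = +65 mm) from the hinge to x = 0, 103 to 113 mm above the bench when up; comes down with the lever. Origin: on the hinge axis at tester y = 0
- foot: the round black sprung clamp foot, 20 mm across, under the end of the clamp arm (tester x = 0, y = +65 mm). Origin: centre of its underside, 74 mm above the bench when the lever is up, so 18 mm above the bus's roof; it gives against its spring (about 3 to 4 N with the lever fully down)
- bus: the toy bus under test, orange, white roof, 112 x 46 x 50 mm tall, about 0.16 kg, loose in the channel with 3 mm play each side. Origin: centre of its underside; x points forward, to the stop. It starts 40 to 75 mm short of the stop; against the stop its origin is at tester x = -20 mm
- bus_rear (a point): centre of the bus's flat rear face (away from the stop), 30 mm above its underside, 36 mm above the bench
- toy_car: bystander, stays where it is: green toy car, 62 x 30 x 31 mm, standing on the bench in front of the guard
- toy_plane: bystander, stays where it is: white and blue toy plane, 168 x 160 x 50 mm
- weight_a: bystander, stays where it is: brass test weight, 38 mm across, 56 mm tall
- weight_b: bystander, stays where it is: steel test weight, 30 mm across, 45 mm tall
- jar: bystander, stays where it is: amber jar with white cap, 56 mm across, 75 mm tall
- screwdriver: bystander, stays where it is: screwdriver lying down, 160 mm long
- gauge_block: bystander, stays where it is: steel block 60 x 30 x 20 mm
There are look-alikes about, which are no part of the job. There is more than one size of the bus; the one meant has the size given above.

How it is judged:
On the way, in this order (a step that is already met when the one before it is completed fails the run):
1. the bus rests against the stop while the lever is still up (x of bus in the frame of tester above -0.0245 m and y of bus in the frame of tester between 0.058 and 0.072 m and value of joint lever below 0.03 rad), for 0.2 s.
2. the lever pad is pressed down by the fingers and the foot clamps the bus (value of joint lever above 0.205 rad and contact force between the fingers and pad above 1 N and contact force between foot and bus above 1 N), for 0.2 s.
At the end, for the whole second after the job is handed in: the bus stands in the channel within 4.5 mm of the stop, the lever is at least 0.205 rad down (of 0.24), held by the fingers on the pad with over 1 N, and the foot presses on the bus with over 1 N (all of step 2 and x of bus in the frame of tester above -0.0245 m and y of bus in the frame of tester between 0.058 and 0.072 m and z of bus in the frame of tester below 0.01 m and linear speed of bus below 0.02 m/s); the arm keeps its last pose, push and grip.
It fails at once if the guard is touched (contact force between any of the fingers, the arm and guard above 0.3 N).
It fails at once if the clamp arm or foot is touched (contact force between any of the fingers, the arm and presser above 0.3 N).
It fails at once if the bus is lifted or tipped (z of bus in the frame of tester above 0.016 m or angle between bus's own z axis and vertical above 0.2 rad).
It fails at once if a bystander is moved by more than 15 mm (distance of any of toy_car, toy_plane, weight_a, weight_b, jar, screwdriver, gauge_block from where it was at the start of the episode above 0.015 m).
It also fails if it takes over 54 s, if anything falls off the work surface, if the arm or the gripper's body presses on something with over 40 N, if the wrist force passes 120 N, or if a joint passes its speed limit or range.

### The arm

A 6-joint arm with a two-finger parallel gripper is mounted at the origin on the work surface. World frame = base frame: x ahead of the robot, y to its left, z up, the work surface at z = 0. Lengths are in m, angles in rad, forces in N, time in s.
With the tool pointing down it reaches from about 0.325 to 0.85 m from the base axis. Payload 4.4 kg.
Tool frame: the origin (TCP) lies on the centre line of the jaws, within the pads' length; the fingertips stand 11 mm ahead of it and the grasp point (between the pads) lies 8 mm behind it; z points along the fingers, y is the line along which they close (so a half turn about z gives the same grasp; the last joint's range is limited). The gripper opens to 94 mm and grips with 3 to 60 N. Pads are 16 mm wide; open, the fingers measure 119 mm over their backs; the gripper's body (75 mm by 177 mm) begins 78 mm behind the grasp point.
Start: joints at [1.185, 0.207, 1.542, -0, 1.393, -0.15], TCP at [0.134, 0.559, 0.216] pointing down, gripper open.
Joint ranges: [-2.73, 2.73], [-0.86, 2.22], [0.23, 2.46], [-1.11, 4.25], [0.08, 2.63], [-2.82, 2.82]. Speed limits (rad/s): [2.79, 2.79, 3.14, 3.14, 3.14, 3.14].

### API

Orientations are given as [roll, pitch, yaw] about the fixed x, y, z axes, in that order (R = Rz(yaw) Ry(pitch) Rx(roll)).
In Python, from station import robot, cams, order gives the robot as it stands.
- The arm moves only by the tool carry_out, never from a script. Its argument "targets" is a list of rows, each an object of numbers: "dx", "dy", "dz": the shift along the tool's x, y, z in mm; "wx", "wy", "wz": the turn, a rotation vector about the tool's x, y, z in rad; "claw": the gripper command: -1 is shut, 1 is fully open, values between are in proportion. A call has 1 to 5 rows; each row is the pose to reach, as a shift and turn from the pose commanded when the call began, along the tool's axes at that moment; what a row does not reach only later rows make up. A row lasts 1/8 s, in which the tool goes at most 62.5 mm and 10.7 degrees, less where a joint would pass 70% of its speed; a pose out of reach is approached as far as the arm can. A call with a gripper value outside its range is refused whole. The fingers move at their own pace and stop on an object; "grip_force" is the grip in N (left out, the last holds). Time passes only in rows, so rows that repeat a pose let the fingers close. It gives the time, the measured TCP pose, the force, the opening and the grip force at its end, in the units of the state.
- robot.get_obs(): the state, without advancing time (a new reading comes with each control period).
- cams.snapshot(name): name is "scene" or "top"; returns the picture (384x512x3 uint8, red, green, blue); there is no depth.
- cams.camera_info(name): a dict with "fovy" (degrees; the focal length in pixels is half the picture's height over the tangent of half this angle, whatever the lens; pixels are square), "cx", "cy" (the principal point, pixels), "k1" (the pictures are not rectified: a ray, as slopes to the right and down, at radius r is drawn at 1 + k1 r^2 times it, then the intrinsics apply), "R" (3x3) and "t" (3): a world point X has camera coordinates R X + t. Camera axes: x right, y down, z forward; pixel columns grow to the right and rows downward; lengths in m; the calibration is good to about 2 mm. A picture is of the moment at which its call begins. camera_info takes no time and is no camera call.
- order.job_done(): hands the job in; it is judged then, once.
Trained networks look in the newest picture that a camera, given by its name, has taken for a name from the list of things; names that differ only in an ending like _2 or _b are one class to them, and where a whole thing is asked for, a point or a joint stands for the part that bears it (a point fixed in the world has none). Each returns a list of dicts, best first, with "score" (0 to 1); they miss things now and then, are a little off and sometimes report something else, mostly with a low value. They report only what shows in the picture. A call takes as long as a camera call. They do not tell look-alikes from the thing itself.
- cams.trace(camera, query): "mask" (384x512 bool, what is visible of it) and "extent" ([left, top, right, bottom] in pixels, round what is visible of it).
- cams.mark_of(camera, query): "uv" ([column, row] in pixels: a listed point, or the origin of a listed thing).
The state is a dict: "clock": time; "joint_positions": joint angles; "joint_vel": joint speeds; "joint_torque": joint torques, N m; "ee_pos": TCP position; "ee_rot": TCP orientation; "wrist_force": force on the tool from outside, world axes, zero at the start; "wrist_torque": the same for the moment, N m; "gripper_width": finger opening in m; "grip_force": force on a finger pad.
Only numpy, scipy, OpenCV 4.12 (cv2) and the standard library are available. Lean on these libraries where they do the work, as an engineer would, in place of code of your own. Each camera call takes 0.05 s, during which the arm holds its last target. There are 200 camera calls.

## Working session

There is one attempt and no reset: what is moved stays moved. The work goes in short steps, Python scripts to look and compute and a tool call to move; the robot and the scene stay as the last step left them, time stands still between calls to the robot, and variables do not carry over. Pictures are saved under pics/ and viewed, at most 10 in all, crops included, and the job is handed in when it is done.

Besides the shell and the picture viewer there is one more tool, called after ">>>" by a JSON object that holds its "api" and its "payload", one argument or row to a line. carry_out: Moves the arm, as the interface text tells. Its arguments: {"type":"object","properties":{"targets":{"type":"array"},"grip_force":{"type":"number"}},"required":["targets"]}

```bash
ls; mkdir -p pics; cat > h.py <<'E'
import numpy as np, cv2
from station import robot, cams, order
def K(n):
    c=cams.camera_info(n); f=192/np.tan(np.radians(c["fovy"])/2); return c,f
def proj(n,X):
    c,f=K(n); p=np.atleast_2d(X)@np.array(c["R"]).T+c["t"]; s=p[:,:2]/p[:,2:]; r2=(s**2).sum(1,keepdims=True)
    return s*(1+c["k1"]*r2)*f+[c["cx"],c["cy"]]
def ray(n,uv):
    c,f=K(n); d=(np.array(uv,float)-[c["cx"],c["cy"]])/f; s=d.copy()
    for _ in range(30): s=d/(1+c["k1"]*(s@s))
    R=np.array(c["R"]); o=-R.T@c["t"]; v=R.T@np.r_[s,1]; return o,v/np.linalg.norm(v)
def atz(n,uv,z):
    o,v=ray(n,uv); return o+v*(z-o[2])/v[2]
def tri(a,b):
    (o1,v1),(o2,v2)=ray("scene",a),ray("top",b)
    A=np.c_[v1,-v2]; s=np.linalg.lstsq(A,o2-o1,rcond=None)[0]; p,q=o1+s[0]*v1,o2+s[1]*v2
    return (p+q)/2,np.linalg.norm(p-q)
E
python3 - <<'E'
from h import *
for n in("scene","top"):
    im=cams.snapshot(n); cv2.imwrite(f"pics/{n}0.png",im[...,::-1]); c=cams.camera_info(n); print(n,c["k1"],-np.array(c["R"]).T@c["t"],np.array(c["R"])[2])
    for q in("tester","stop","guard","pad","presser","foot","bus","bus_rear","toy_car"):
        print(q,[(np.round(d["uv"],1).tolist(),round(d["score"],2)) for d in cams.mark_of(n,q)])
print(robot.get_obs())
E
```

```text
pics
scene -0.11967777235344601 [ 1.07834712 -0.4579398   1.01992402] [-0.42585806  0.45502836 -0.78204482]
tester [([266.9, 229.6], 0.89), ([291.2, 211.0], 0.4)]
stop [([294.0, 213.1], 0.56)]
guard [([255.1, 220.4], 0.6), ([255.9, 197.4], 0.45)]
pad [([255.6, 223.7], 0.94), ([355.1, 189.4], 0.42)]
presser [([209.8, 246.7], 0.73)]
foot [([286.1, 191.6], 0.46)]
bus [([373.1, 139.1], 0.94), ([167.3, 203.4], 0.89), ([257.2, 197.7], 0.79)]
bus_rear [([151.8, 193.6], 0.9), ([238.5, 178.1], 0.82), ([377.8, 147.8], 0.8)]
toy_car [([206.7, 243.8], 0.56), ([268.2, 228.2], 0.56)]
top -0.13218590553010706 [0.4176552  0.04447003 1.09349505] [ 0.19647316  0.03344279 -0.97993871]
tester [([275.4, 188.9], 0.61)]
stop [([250.4, 173.3], 0.75)]
guard []
pad [([303.5, 182.2], 0.74), ([341.5, 199.1], 0.6)]
presser []
foot []
bus [([126.7, 152.5], 0.82), ([303.3, 290.7], 0.78), ([250.9, 221.2], 0.74)]
bus_rear [([308.7, 307.8], 0.96), ([254.7, 237.8], 0.72), ([140.1, 135.5], 0.69)]
toy_car [([314.2, 232.1], 0.67)]
{'clock': 1.0, 'joint_positions': array([ 1.18448895e+00,  2.06578190e-01,  1.54147170e+00, -2.74954584e-05,
        1.39349204e+00, -1.50492665e-01]), 'joint_vel': array([-0.0012516 ,  0.00131526, -0.00039839,  0.00038409,  0.00122427,
        0.00165494]), 'joint_torque': array([-4.15036368e-05, -3.70890784e+01, -2.81770885e+01,  6.98072976e-02,
        2.72802135e-02, -1.44238093e-06]), 'ee_pos': array([0.13436317, 0.55910043, 0.21647252]), 'ee_rot': array([3.14154656e+00, 3.43640171e-05, 2.90578279e+00]), 'wrist_force': array([ 0.22326803, -0.27678927,  0.36014166]), 'wrist_torque': array([0.01125317, 0.01927633, 0.00011526]), 'grip_force': 0.0, 'gripper_width': 0.09380576599569537}
```

View pics/scene0.png

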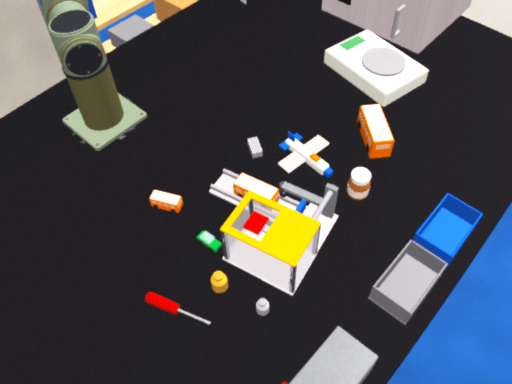

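View pics/top0.png

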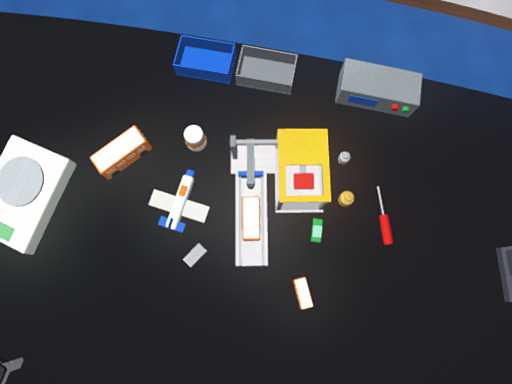

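The bus candidates are:
- **Small one:** scene (167,203), top (303,291), on the bench.
- **Large one:** scene (373,139), top (121,152), by the scale.
- **One in the channel:** scene (257,190), top (251,220), between the rails.

The one in the channel fits. I'll confirm it in an enlarged crop, which also gives me tester corners for a pose fit.

```bash
python3 - <<'E'
from h import *
a=cv2.imread("pics/scene0.png")[160:300,195:350]; b=cv2.imread("pics/top0.png")[115:275,220:340]
A=cv2.resize(a,None,fx=5,fy=5,interpolation=cv2.INTER_CUBIC)[:600]; cv2.imwrite("pics/cs.png",cv2.resize(a,None,fx=4,fy=4,interpolation=cv2.INTER_CUBIC))
cv2.imwrite("pics/ct.png",cv2.resize(b,None,fx=3.75,fy=3.75,interpolation=cv2.INTER_CUBIC))
E
```

```text
(no output)
```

View pics/cs.png

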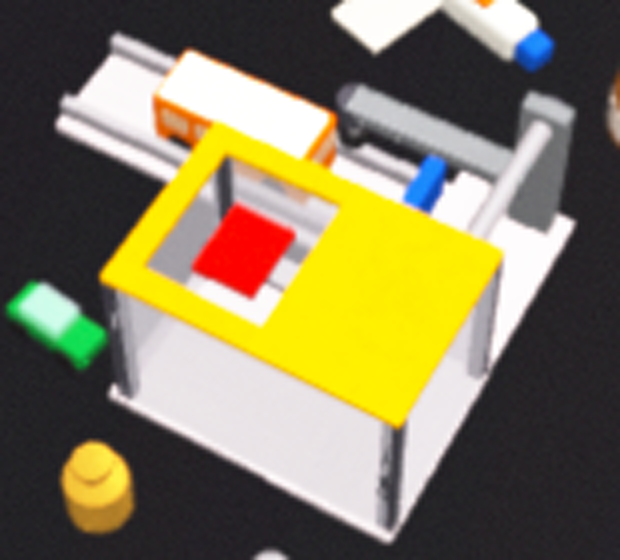

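View pics/ct.png

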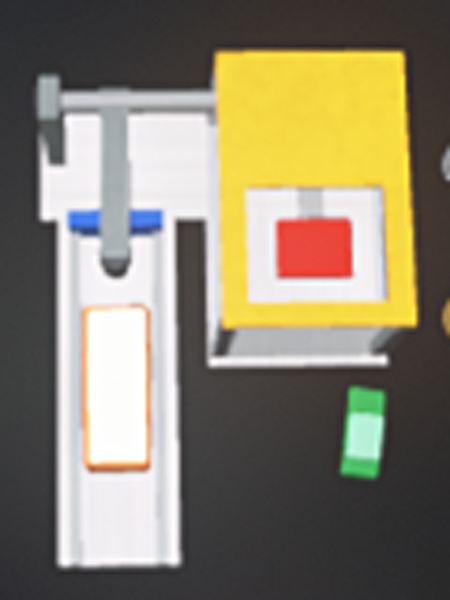

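The crops confirm it: the bus between the rails, scene crop (245,105), top crop (117,388), is 112 mm-like in proportion. The green car stands before the guard, and the arm and foot stand clear over the blue stop. Next I'll fit the tester pose to the frame, window and pad corners in both views.

```bash
python3 - <<'E'
from h import *
from scipy.optimize import least_squares
G=[(-54,62),(-54,-62),(130,62),(130,-62),(-38,45),(-38,-45),(38,45),(38,-45)]
P=[(-20,25),(20,25),(20,-25),(-20,-25)]
L=np.array([(x,y-65,135) for x,y in G]+[(x,y-65,123) for x,y in P])/1e3
s=np.array([(218,124),(103,277),(502,257),(402,420),(230,158),(148,268),(340,207),(264,324),(237,206),(295,234),(252,296),(193,268)])
t=np.array([(222,326),(417,325),(215,53),(404,52),(247,301),(388,301),(247,187),(383,187),(277,277),(277,219),(350,218),(352,277)])
s=(s+.5)/4-.5+[195,160]; t=(t+.5)/3.75-.5+[220,115]
def W(p,L):
    c,n=np.cos(p[2]),np.sin(p[2]); return L@np.array([[c,n,0],[-n,c,0],[0,0,1]])+[p[0],p[1],p[3]]
def res(p,which): 
    r=[]
    if 0 in which: r.append(proj("scene",W(p,L))-s)
    if 1 in which: r.append(proj("top",W(p,L))-t)
    return np.concatenate(r).ravel()
for w in((0,1),(0,),(1,)):
    fz=lambda q:res(np.r_[q,0] if len(q)==3 else q,w)
    f=least_squares(fz,[.5,0,0,0] if len(w)==2 else [.5,0,0],loss="soft_l1"); print(w,f.x.round(4),np.abs(res(np.r_[f.x,0][:4],w)).reshape(-1,2).max(1).round(1))
    if len(w)==2: p=f.x; np.save("p.npy",p)
inv=lambda X:((X-np.r_[p[:2],0])@np.array([[np.cos(p[2]),-np.sin(p[2]),0],[np.sin(p[2]),np.cos(p[2]),0],[0,0,1]]))*1e3
bs=(np.array([(185,50),(155,95),(305,165),(336,122)])+.5)/4-.5+[195,160]; bt=(np.array([(84,469),(150,470),(150,307),(84,307)])+.5)/3.75-.5+[220,115]
for a,b in zip(bs,bt):
    X,e=tri(a,b); print("roof",inv(X).round(1),round(e*1e3,1),inv(atz("scene",a,.056)).round(),inv(atz("top",b,.056)).round())
print("rear",inv(tri((238.5,178.1),(254.7,237.8))[0]).round(1), "stop",inv(tri((294,213.1),(250.4,173.3))[0]).round(1),"pad",inv(tri((255.6,223.7),(303.5,182.2))[0]).round(1))
for n,l in dict(pad=(0,-65,123),busrear=(-140,65,36),car=(-100,-65,0)).items(): print(n,W(p,np.array([l])/1e3).round(4))
E
```

```text
(0, 1) [ 0.6476  0.0327  0.2001 -0.0027] [0.5 0.7 1.  2.2 1.1 1.5 0.9 1.1 0.6 0.8 0.6 0.7 0.1 0.5 0.2 0.6 0.2 0.1
 0.6 0.3 0.2 0.6 0.2 0.3]
(0,) [0.6487 0.0318 0.2026] [0.7 0.6 1.3 2.1 1.3 1.4 1.1 1.  0.8 0.9 0.5 0.5]
(1,) [0.6469 0.0325 0.1978] [0.2 0.3 0.4 0.3 0.2 0.1 0.5 0.3 0.2 0.5 0.4 0.4]
roof [-137.1   87.    52.8] 0.1 [-136.   85.   56.] [-137.   87.   56.]
roof [-136.1   44.1   52.9] 5.4 [-133.   44.   56.] [-138.   42.   56.]
roof [-24.7  42.5  54.9] 4.1 [-23.  43.  56.] [-27.  41.  56.]
roof [-24.9  86.7  48.8] 0.3 [-22.  82.  56.] [-26.  87.  56.]
rear [-130.2   57.6   63. ] stop [38.6 61.5 26.4] pad [ -1.6 -65.5 113.2]
pad [[ 0.6605 -0.031   0.1203]]
busrear [[0.4974 0.0685 0.0333]]
car [[ 0.5625 -0.0509 -0.0027]]
```

Tester is at (0.6475, 0.0325) with yaw 0.200. Bus rear is at tester x ≈ -136.5, and the roof checks at 112 x 45 mm and about 53 mm high, so the push is about 60 mm. An upright gripper body would foul the guard at the end of the push, so I'll push with the tool tilted 25°, tips forward.

```bash
cat >> h.py <<'E'
from scipy.spatial.transform import Rotation as Ro
T=np.array([.6475,.0325,0]); RT=Ro.from_euler("z",.2)
def tip2(tip,tilt):  # tip in tester mm -> world TCP, R
    R=RT*Ro.from_euler("ZX",[np.pi,np.pi])*Ro.from_euler("y",-tilt)
    return T+RT.apply(np.array(tip)/1e3)-R.apply([0,0,.011]),R
def delta(tip,tilt,cur=None):
    o=robot.get_obs(); p,e=cur or (o["ee_pos"],o["ee_rot"]); C=Ro.from_euler("xyz",e); X,R=tip2(tip,tilt)
    print("tcp",X.round(4),R.as_euler("xyz").round(4),"d",(C.inv().apply(X-p)*1e3).round(1),"w",(C.inv()*R).as_rotvec().round(4))
def where():
    o=robot.get_obs(); C=Ro.from_euler("xyz",o["ee_rot"]); t=o["ee_pos"]+C.apply([0,0,.011])
    print("tip tester",(RT.inv().apply(t-T)*1e3).round(1),"F",RT.inv().apply(o["wrist_force"]).round(2),"q",o["joint_positions"].round(2),"t",o["clock"],"w",o["gripper_width"])
E
python3 - <<'E'
from h import *
delta([-164,65,190],.436)
E
```

```text
tcp [0.4693 0.0627 0.2   ] [ 3.1416  0.436  -2.9416] d [-441.6 -404.4   16.5] w [-0.095  -0.429  -0.4288]
```

>>> {"api": "carry_out", "payload": {
  "targets": [
    {"dx": -44,"dy": -40,"dz": 2,"wx": -0.01,"wy": -0.05,"wz": -0.05,"claw": -1},
    {"dx": -88,"dy": -81,"dz": 3,"wx": -0.02,"wy": -0.1,"wz": -0.1,"claw": -1},
    {"dx": -132,"dy": -121,"dz": 5,"wx": -0.03,"wy": -0.14,"wz": -0.14,"claw": -1},
    {"dx": -176,"dy": -161,"dz": 6,"wx": -0.04,"wy": -0.18,"wz": -0.18,"claw": -1},
    {"dx": -220,"dy": -202,"dz": 8,"wx": -0.05,"wy": -0.22,"wz": -0.22,"claw": -1}
  ]
}}

```text
clock: 1.62
ee_pos: [0.302, 0.31, 0.2089]
ee_rot: [3.115, 0.226, 3.126]
wrist_force: [1.5, 0.2, 0.0]
gripper_width: 0.0475
grip_force: 0.0
```

```bash
python3 -c "
from h import *
where();delta([-164,65,190],.436)"
```

```text
tip tester [-281.   340.4  198.2] F [ 1.47 -0.13  0.04] q [ 0.7  -0.22  2.   -0.14  1.18 -0.82] t 1.625 w 0.0475489023415038
tcp [0.4693 0.0627 0.2   ] [ 3.1416  0.436  -2.9416] d [-164.8 -245.8   40.6] w [-0.0441 -0.2061 -0.207 ]
```

>>> {"api": "carry_out", "payload": {
  "targets": [
    {"dx": -33,"dy": -49,"dz": 8,"wx": -0.01,"wy": -0.04,"wz": -0.04,"claw": -1},
    {"dx": -66,"dy": -98,"dz": 16,"wx": -0.02,"wy": -0.08,"wz": -0.08,"claw": -1},
    {"dx": -99,"dy": -147,"dz": 24,"wx": -0.03,"wy": -0.13,"wz": -0.13,"claw": -1},
    {"dx": -132,"dy": -196,"dz": 32,"wx": -0.04,"wy": -0.17,"wz": -0.17,"claw": -1},
    {"dx": -165,"dy": -246,"dz": 41,"wx": -0.044,"wy": -0.206,"wz": -0.207,"claw": -1}
  ]
}}

```text
clock: 2.25
ee_pos: [0.469, 0.0615, 0.1998]
ee_rot: [-3.14, 0.437, -2.943]
wrist_force: [0.5, 0.9, -0.3]
gripper_width: 0.0007
grip_force: 0.0
```

>>> {"api": "carry_out", "payload": {
  "targets": [
    {"claw": -1},
    {"claw": -1}
  ]
}}

```text
$.targets[0]: bad value
```

```bash
python3 -c "
from h import *
where();delta([-164,65,33],.436)"
```

```text
tip tester [-164.5   63.9  189.8] F [ 0.64  0.83 -0.3 ] q [-0.16 -0.31  2.13  0.19  0.91 -2.01] t 2.25 w 0.0007283229905820505
tcp [0.4693 0.0627 0.043 ] [ 3.1416  0.436  -2.9416] d [ 65.9   1.3 142.3] w [-0.0018  0.0008 -0.0009]
```

>>> {"api": "carry_out", "payload": {
  "targets": [
    {"dx": 18,"dy": 1,"dz": 40,"claw": -1},
    {"dx": 36,"dy": 1,"dz": 78,"claw": -1},
    {"dx": 52,"dy": 1,"dz": 112,"claw": -1},
    {"dx": 66,"dy": 1,"dz": 142,"claw": -1},
    {"dx": 66,"dy": 1,"dz": 142,"claw": -1}
  ]
}}

```text
$.targets[0]: bad value
```

```bash
python3 -c "
from h import *
where();delta([-140,65,33],.436);delta([-83,65,33],.436)
a=cams.snapshot('scene')[140:240,180:310];b=cams.snapshot('top')[150:300,200:320]
A=cv2.resize(a,(520,400),interpolation=2);B=cv2.resize(b,(280,350),interpolation=2);B=cv2.copyMakeBorder(B,0,50,0,0,0)
cv2.imwrite('pics/m1.png',np.hstack([A,B])[...,::-1])"
```

```text
tip tester [-164.5   63.9  189.8] F [ 0.64  0.83 -0.3 ] q [-0.16 -0.31  2.13  0.19  0.91 -2.01] t 2.25 w 0.0007283229905820505
tcp [0.4928 0.0675 0.043 ] [ 3.1416  0.436  -2.9416] d [ 44.1   1.4 152.4] w [-0.0018  0.0008 -0.0009]
tcp [0.5487 0.0788 0.043 ] [ 3.1416  0.436  -2.9416] d [ -7.5   1.4 176.5] w [-0.0018  0.0008 -0.0009]
```

View pics/m1.png

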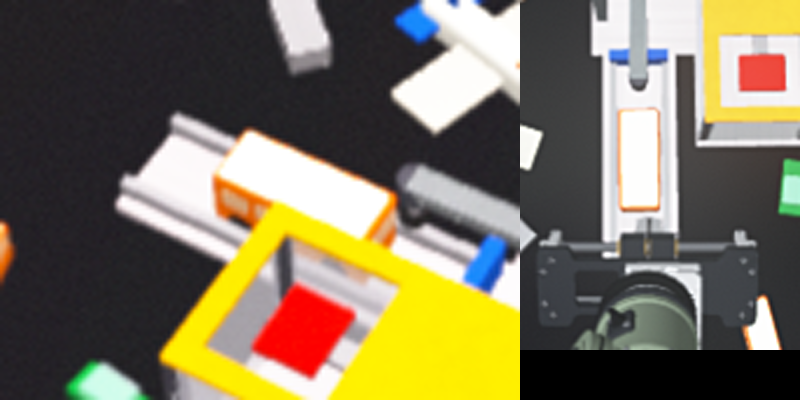

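The picture shows the gripper hovering just behind the bus, centred on the channel: top crop, tips (648,225), bus rear (640,210). The move was refused, so rows apparently need all their fields. I'll send it again in full.

>>> {"api": "carry_out", "payload": {
  "targets": [
    {"dx": 18,"dy": 1,"dz": 40,"wx": 0,"wy": 0,"wz": 0,"claw": -1},
    {"dx": 36,"dy": 1,"dz": 78,"wx": 0,"wy": 0,"wz": 0,"claw": -1},
    {"dx": 52,"dy": 1,"dz": 112,"wx": 0,"wy": 0,"wz": 0,"claw": -1},
    {"dx": 66,"dy": 1,"dz": 142,"wx": 0,"wy": 0,"wz": 0,"claw": -1},
    {"dx": 66,"dy": 1,"dz": 142,"wx": 0,"wy": 0,"wz": 0,"claw": -1}
  ]
}}

```text
clock: 2.98
ee_pos: [0.4644, 0.0657, 0.0395]
ee_rot: [3.138, 0.426, -2.944]
wrist_force: [-0.8, 0.9, -0.2]
gripper_width: 0.0002
grip_force: 0.0
```

```bash
python3 -c "
from h import *
where();delta([-145,65,33],.436);delta([-90,65,33],.436)"
```

```text
tip tester [-168.3   68.9   29.5] F [-0.57  1.05 -0.19] q [-0.15  0.01  2.27  0.32  0.48 -2.17] t 2.975 w 0.0001665532901295545
tcp [0.4879 0.0665 0.043 ] [ 3.1416  0.436  -2.9416] d [-22.6  -3.8   6.4] w [ 0.0023 -0.0098 -0.0025]
tcp [0.5418 0.0774 0.043 ] [ 3.1416  0.436  -2.9416] d [-72.6  -3.7  29.1] w [ 0.0023 -0.0098 -0.0025]
```

>>> {"api": "carry_out", "payload": {
  "targets": [
    {"dx": -8,"dy": -2,"dz": 2,"wx": 0.002,"wy": -0.01,"wz": 0,"claw": -1},
    {"dx": -16,"dy": -4,"dz": 4,"wx": 0.002,"wy": -0.01,"wz": 0,"claw": -1},
    {"dx": -20,"dy": -4,"dz": 5,"wx": 0.002,"wy": -0.01,"wz": 0,"claw": -1},
    {"dx": -20,"dy": -4,"dz": 5,"wx": 0.002,"wy": -0.01,"wz": 0,"claw": -1},
    {"dx": -20,"dy": -4,"dz": 5,"wx": 0.002,"wy": -0.01,"wz": 0,"claw": -1}
  ]
}}

```text
clock: 3.6
ee_pos: [0.4884, 0.0644, 0.0464]
ee_rot: [-3.139, 0.444, -2.944]
wrist_force: [0.3, 0.2, 0.1]
gripper_width: 0.0004
grip_force: 0.0
```

```bash
python3 -c "
from h import *
where();delta([-90,65,33],.436)"
```

```text
tip tester [-144.9   62.9   36.5] F [0.36 0.18 0.05] q [-0.14  0.04  2.23  0.31  0.47 -2.16] t 3.6 w 0.00036426004036112876
tcp [0.5418 0.0774 0.043 ] [ 3.1416  0.436  -2.9416] d [-48.1   2.3  26.7] w [-0.0031  0.0077 -0.0021]
```

>>> {"api": "carry_out", "payload": {
  "targets": [
    {"dx": -7,"dy": 1,"dz": 4,"wx": 0,"wy": 0,"wz": 0,"claw": -1},
    {"dx": -14,"dy": 2,"dz": 9,"wx": 0,"wy": 0,"wz": 0,"claw": -1},
    {"dx": -21,"dy": 2,"dz": 12,"wx": 0,"wy": 0,"wz": 0,"claw": -1},
    {"dx": -28,"dy": 2,"dz": 16,"wx": 0,"wy": 0,"wz": 0,"claw": -1},
    {"dx": -35,"dy": 2,"dz": 19,"wx": 0,"wy": 0,"wz": 0,"claw": -1}
  ]
}}

```text
clock: 4.22
ee_pos: [0.5273, 0.0743, 0.0438]
ee_rot: [-3.14, 0.443, -2.944]
wrist_force: [-1.4, 0.4, -0.5]
gripper_width: 0.0008
grip_force: 0.6
```

```bash
python3 -c "
from h import *
where();delta([-90,65,33],.436);delta([-83,65,33],.436)"
```

```text
tip tester [-104.8   64.8   33.8] F [-1.26  0.68 -0.5 ] q [-0.1   0.13  2.14  0.28  0.47 -2.09] t 4.225 w 0.0008064730622010835
tcp [0.5418 0.0774 0.043 ] [ 3.1416  0.436  -2.9416] d [-13.1   0.2   7.1] w [-0.0028  0.0068 -0.002 ]
tcp [0.5487 0.0788 0.043 ] [ 3.1416  0.436  -2.9416] d [-19.4   0.2  10.1] w [-0.0028  0.0068 -0.002 ]
```

>>> {"api": "carry_out", "payload": {
  "targets": [
    {"dx": -4,"dy": 0,"dz": 2,"wx": 0,"wy": 0,"wz": 0,"claw": -1},
    {"dx": -8,"dy": 0,"dz": 4,"wx": 0,"wy": 0,"wz": 0,"claw": -1},
    {"dx": -12,"dy": 0,"dz": 6,"wx": 0,"wy": 0,"wz": 0,"claw": -1},
    {"dx": -15,"dy": 0,"dz": 7,"wx": 0,"wy": 0,"wz": 0,"claw": -1},
    {"dx": -15,"dy": 0,"dz": 7,"wx": 0,"wy": 0,"wz": 0,"claw": -1}
  ]
}}

```text
clock: 4.85
ee_pos: [0.5436, 0.0774, 0.0443]
ee_rot: [-3.139, 0.444, -2.944]
wrist_force: [-0.3, -0.3, -0.9]
gripper_width: 0.0008
grip_force: 0.2
```

```bash
python3 -c "
from h import *
where()"
```

```text
tip tester [-88.2  64.6  34.4] F [-0.3  -0.21 -0.9 ] q [-0.09  0.16  2.1   0.27  0.47 -2.07] t 4.85 w 0.0008147575011548142
```

>>> {"api": "carry_out", "payload": {
  "targets": [
    {"dx": -2,"dy": 0,"dz": 1,"wx": 0,"wy": 0,"wz": 0,"claw": -1},
    {"dx": -4,"dy": 0,"dz": 2,"wx": 0,"wy": 0,"wz": 0,"claw": -1},
    {"dx": -6,"dy": 0,"dz": 3,"wx": 0,"wy": 0,"wz": 0,"claw": -1},
    {"dx": -6,"dy": 0,"dz": 3,"wx": 0,"wy": 0,"wz": 0,"claw": -1}
  ]
}}

```text
clock: 5.35
ee_pos: [0.5474, 0.0787, 0.043]
ee_rot: [-3.14, 0.439, -2.943]
wrist_force: [-10.6, -3.6, 7.7]
gripper_width: 0.0006
grip_force: 5.4
```

```bash
python3 -c "
from h import *
where()
a=cams.snapshot('scene')[140:240,180:310];b=cams.snapshot('top')[150:300,200:320]
A=cv2.resize(a,(520,400),interpolation=2);B=cv2.resize(b,(280,350),interpolation=2);B=cv2.copyMakeBorder(B,0,50,0,0,0)
cv2.imwrite('pics/m2.png',np.hstack([A,B])[...,::-1])"
```

```text
tip tester [-84.2  65.1  33. ] F [-11.1   -1.44   7.7 ] q [-0.09  0.17  2.09  0.26  0.48 -2.06] t 5.35 w 0.0005555325107154032
```

View pics/m2.png

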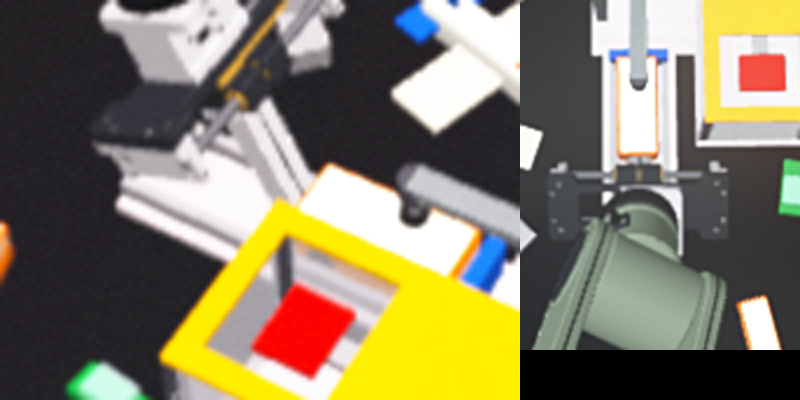

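At 11 N the bus sits against the blue stop, under the foot: top crop, bus front (637,58) against the blue bar. I'll back straight off, then rise.

>>> {"api": "carry_out", "payload": {
  "targets": [
    {"dx": 12,"dy": 0,"dz": -6,"wx": 0,"wy": 0,"wz": 0,"claw": -1},
    {"dx": 36,"dy": 0,"dz": -17,"wx": 0,"wy": 0,"wz": 0,"claw": -1},
    {"dx": 20,"dy": 0,"dz": -53,"wx": 0,"wy": 0,"wz": 0,"claw": -1},
    {"dx": -5,"dy": 0,"dz": -107,"wx": 0,"wy": 0,"wz": 0,"claw": -1},
    {"dx": -31,"dy": 0,"dz": -162,"wx": 0,"wy": 0,"wz": 0,"claw": -1}
  ]
}}

```text
clock: 6.08
ee_pos: [0.5084, 0.0708, 0.2052]
ee_rot: [-3.14, 0.444, -2.944]
wrist_force: [0.3, -1.0, 0.7]
gripper_width: 0.0006
grip_force: 0.0
```

```bash
python3 -c "
from h import *
where();delta([-3,-65,190],0)"
```

```text
tip tester [-124.    65.2  195.3] F [ 0.06 -1.02  0.69] q [-0.12 -0.21  2.05  0.17  0.88 -1.96] t 6.075 w 0.0005799237582462608
tcp [ 0.6575 -0.0318  0.201 ] [ 3.1416  0.     -2.9416] d [-112.1 -129.7   58.2] w [-0.0026  0.4437 -0.0031]
```

>>> {"api": "carry_out", "payload": {
  "targets": [
    {"dx": -22,"dy": -26,"dz": 12,"wx": 0,"wy": 0.09,"wz": 0,"claw": -1},
    {"dx": -45,"dy": -52,"dz": 23,"wx": 0,"wy": 0.18,"wz": 0,"claw": -1},
    {"dx": -67,"dy": -78,"dz": 35,"wx": 0,"wy": 0.27,"wz": 0,"claw": -1},
    {"dx": -90,"dy": -104,"dz": 47,"wx": 0,"wy": 0.36,"wz": 0,"claw": -1},
    {"dx": -112,"dy": -130,"dz": 58,"wx": -0.003,"wy": 0.444,"wz": -0.003,"claw": -1}
  ]
}}

```text
clock: 6.7
ee_pos: [0.6594, -0.0326, 0.1998]
ee_rot: [3.141, -0.001, -2.941]
wrist_force: [0.2, -0.1, -0.2]
gripper_width: 0.0002
grip_force: 0.0
```

>>> {"api": "carry_out", "payload": {
  "targets": [
    {"dx": 0,"dy": 0,"dz": 0,"wx": 0,"wy": 0,"wz": 0,"claw": -1},
    {"dx": 0,"dy": 0,"dz": 0,"wx": 0,"wy": 0,"wz": 0,"claw": -1},
    {"dx": 0,"dy": 0,"dz": 0,"wx": 0,"wy": 0,"wz": 0,"claw": -1}
  ]
}}

```text
clock: 7.08
ee_pos: [0.657, -0.0313, 0.2004]
ee_rot: [3.141, 0.0, -2.941]
wrist_force: [-0.9, 0.1, 0.1]
gripper_width: 0.0007
grip_force: 0.0
```

```bash
python3 -c "
from h import *
where();delta([-3,-65,128],0)
a=cams.snapshot('scene')[140:260,180:310];b=cams.snapshot('top')[120:270,210:340]
A=cv2.resize(a,(433,400),interpolation=2);B=cv2.resize(b,(346,400),interpolation=2)
cv2.imwrite('pics/m3.png',np.hstack([A,B])[...,::-1])"
```

```text
tip tester [ -3.4 -64.4 189.4] F [-0.86  0.26  0.12] q [-0.18  0.39  1.34  0.    1.41 -1.95] t 7.075 w 0.0007196256025499286
tcp [ 0.6575 -0.0318  0.139 ] [ 3.1416  0.     -2.9416] d [-0.4 -0.6 61.4] w [0.0004 0.0003 0.0011]
```

View pics/m3.png

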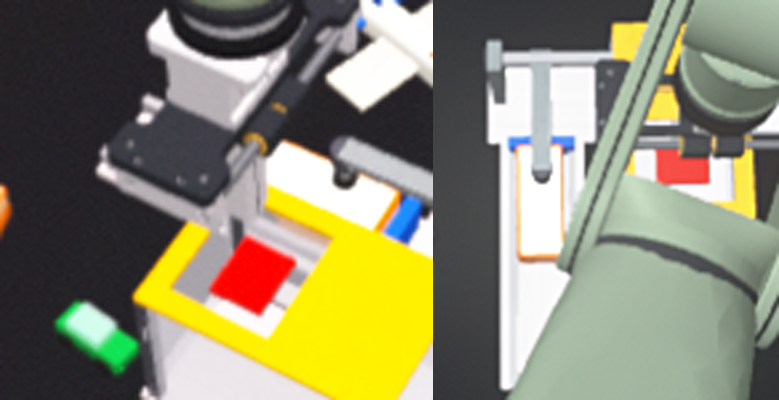

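The bus is still against the stop (top crop front (543,145)), and the fingers stand over the window with about 30 mm margin. Next I descend to just above the pad.

>>> {"api": "carry_out", "payload": {
  "targets": [
    {"dx": 0,"dy": 0,"dz": 20,"wx": 0,"wy": 0,"wz": 0,"claw": -1},
    {"dx": 0,"dy": 0,"dz": 40,"wx": 0,"wy": 0,"wz": 0,"claw": -1},
    {"dx": 0,"dy": 0,"dz": 55,"wx": 0,"wy": 0,"wz": 0,"claw": -1},
    {"dx": 0,"dy": 0,"dz": 60,"wx": 0,"wy": 0,"wz": 0,"claw": -1},
    {"dx": 0,"dy": 0,"dz": 60,"wx": 0,"wy": 0,"wz": 0,"claw": -1}
  ]
}}

```text
clock: 7.8
ee_pos: [0.6577, -0.032, 0.1387]
ee_rot: [3.141, -0.002, -2.941]
wrist_force: [-0.2, 0.2, 0.1]
gripper_width: 0.0008
grip_force: 0.0
```

>>> {"api": "carry_out", "payload": {
  "targets": [
    {"dx": 0,"dy": 0,"dz": 4,"wx": 0,"wy": 0,"wz": 0,"claw": -1},
    {"dx": 0,"dy": 0,"dz": 8,"wx": 0,"wy": 0,"wz": 0,"claw": -1},
    {"dx": 0,"dy": 0,"dz": 12,"wx": 0,"wy": 0,"wz": 0,"claw": -1},
    {"dx": 0,"dy": 0,"dz": 16,"wx": 0,"wy": 0,"wz": 0,"claw": -1}
  ]
}}

```text
clock: 8.3
ee_pos: [0.6579, -0.0323, 0.1241]
ee_rot: [-3.141, -0.001, -2.941]
wrist_force: [-2.6, -0.3, 5.0]
gripper_width: 0.0006
grip_force: 2.6
```

```bash
python3 -c "
from h import *
where()"
```

```text
tip tester [ -2.7 -65.6 113.1] F [-2.62  0.21  5.03] q [-0.18  0.46  1.4  -0.    1.28 -1.95] t 8.3 w 0.000608732619731699
```

>>> {"api": "carry_out", "payload": {
  "targets": [
    {"dx": 0,"dy": 0,"dz": 3,"wx": 0,"wy": 0,"wz": 0,"claw": -1},
    {"dx": 0,"dy": 0,"dz": 6,"wx": 0,"wy": 0,"wz": 0,"claw": -1},
    {"dx": 0,"dy": 0,"dz": 9,"wx": 0,"wy": 0,"wz": 0,"claw": -1},
    {"dx": 0,"dy": 0,"dz": 12,"wx": 0,"wy": 0,"wz": 0,"claw": -1},
    {"dx": 0,"dy": 0,"dz": 12,"wx": 0,"wy": 0,"wz": 0,"claw": -1}
  ]
}}

```text
clock: 8.93
ee_pos: [0.6581, -0.0323, 0.1129]
ee_rot: [-3.141, -0.001, -2.941]
wrist_force: [-4.3, 0.1, 9.6]
gripper_width: 0.0001
grip_force: 5.2
```

>>> {"api": "carry_out", "payload": {
  "targets": [
    {"dx": 0,"dy": 0,"dz": 2,"wx": 0,"wy": 0,"wz": 0,"claw": -1},
    {"dx": 0,"dy": 0,"dz": 2,"wx": 0,"wy": 0,"wz": 0,"claw": -1}
  ]
}}

```text
clock: 9.18
ee_pos: [0.6582, -0.0323, 0.1113]
ee_rot: [-3.141, -0.0, -2.941]
wrist_force: [-4.4, 0.1, 11.4]
gripper_width: 0.0003
grip_force: 5.9
```

```bash
python3 -c "
from h import *
where()"
```

```text
tip tester [ -2.4 -65.6 100.3] F [-4.33  0.98 11.37] q [-0.18  0.47  1.41 -0.    1.25 -1.95] t 9.175 w 0.0002964317194538559
```

>>> {"api": "carry_out", "payload": {
  "targets": [
    {"dx": 0,"dy": 0,"dz": 1,"wx": 0,"wy": 0,"wz": 0,"claw": -1},
    {"dx": 0,"dy": 0,"dz": 2,"wx": 0,"wy": 0,"wz": 0,"claw": -1},
    {"dx": 0,"dy": 0,"dz": 2,"wx": 0,"wy": 0,"wz": 0,"claw": -1}
  ]
}}

```text
clock: 9.55
ee_pos: [0.6583, -0.0323, 0.1098]
ee_rot: [-3.141, 0.0, -2.941]
wrist_force: [-5.5, -1.3, 11.9]
gripper_width: 0.0007
grip_force: 6.5
```

>>> {"api": "carry_out", "payload": {
  "targets": [
    {"dx": 0,"dy": 0,"dz": 1,"wx": 0,"wy": 0,"wz": 0,"claw": -1},
    {"dx": 0,"dy": 0,"dz": 1,"wx": 0,"wy": 0,"wz": 0,"claw": -1},
    {"dx": 0,"dy": 0,"dz": 1,"wx": 0,"wy": 0,"wz": 0,"claw": -1}
  ]
}}

```text
clock: 9.93
ee_pos: [0.6584, -0.0323, 0.1097]
ee_rot: [-3.141, 0.0, -2.941]
wrist_force: [-6.4, -0.1, 14.6]
gripper_width: 0.0004
grip_force: 8.1
```

>>> {"api": "carry_out", "payload": {
  "targets": [
    {"dx": 0,"dy": 0,"dz": 1,"wx": 0,"wy": 0,"wz": 0,"claw": -1},
    {"dx": 0,"dy": 0,"dz": 1,"wx": 0,"wy": 0,"wz": 0,"claw": -1},
    {"dx": 0,"dy": 0,"dz": 1,"wx": 0,"wy": 0,"wz": 0,"claw": -1},
    {"dx": 0,"dy": 0,"dz": 1,"wx": 0,"wy": 0,"wz": 0,"claw": -1}
  ]
}}

```text
clock: 10.42
ee_pos: [0.6584, -0.0323, 0.1094]
ee_rot: [-3.141, 0.0, -2.941]
wrist_force: [-8.8, 0.2, 18.0]
gripper_width: 0.0004
grip_force: 9.7
```

```bash
python3 -c "
from h import *
where()
a=cams.snapshot('scene')[140:260,180:310];b=cams.snapshot('top')[120:270,210:340]
A=cv2.resize(a,(433,400),interpolation=2);B=cv2.resize(b,(346,400),interpolation=2)
cv2.imwrite('pics/m4.png',np.hstack([A,B])[...,::-1])"
```

```text
tip tester [ -2.2 -65.6  98.4] F [-8.63  1.96 18.01] q [-0.18  0.48  1.41 -0.    1.25 -1.95] t 10.425 w 0.0004184575617254162
```

View pics/m4.png

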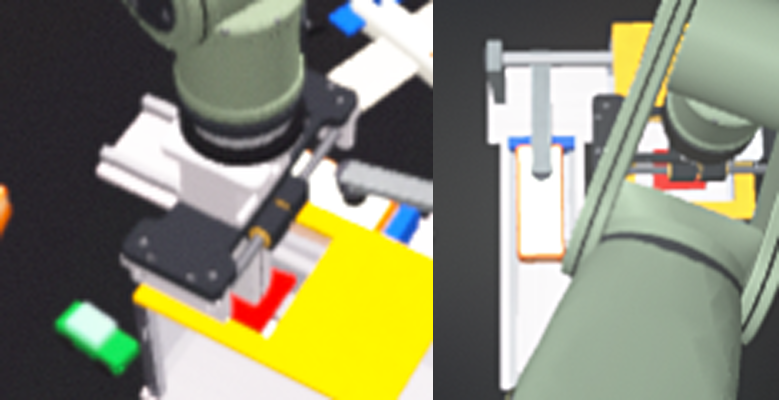

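The lever is on its stop at 18 N with the tip at z = 98 mm. The arm and foot are down on the bus roof (scene crop (352,190)), the bus is still against the stop, and the car is unmoved. Handing in.

```bash
python3 -c "
from h import *
print(order.job_done())"
```

```text
the job is handed in; nothing more can be done
None
```

I pushed the bus against the blue stop and handed the job in with the red pad held fully down at about 18 N and the foot on the bus roof; the hand-in returned no verdict.

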